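# Stack the handled tray on the tray that can take it

## Robot

A 6-joint arm with a two-finger parallel gripper is mounted at the origin on the work surface; the furniture and walls round the work are solid. World frame = base frame: x ahead of the robot, y to its left, z up, the work surface at z = 0. Lengths are in mm, angles in rad, forces in N, time in s.
With the tool pointing down it reaches from about 275 to 750 mm from the base axis. Payload 10.2 kg.
Tool frame: the origin (TCP) lies midway between the tips of the shut fingers; the grasp point (between the pads) lies 19 mm behind it; z points along the fingers, y is the line along which they close (so a half turn about z gives the same grasp; the last joint's range is limited). The gripper opens to 85 mm and grips with 20 to 120 N. Pads are 22 mm wide; open, the fingers measure 114 mm over their backs; the gripper's body (76 mm by 85 mm) begins 54 mm behind the grasp point. The pads swing forward as they close: fully open they stand 13 mm farther back than shut.
Start: joints at [0.931, 0.313, 1.498, -0, 1.331, -0.223], TCP at [212.552, 480.055, 231.294] pointing down, gripper open.
Joint ranges: [-2.94, 2.94], [-0.97, 2.17], [0.19, 2.56], [-1.23, 4.37], [0.02, 3.11], [-2.88, 2.88]. Speed limits (rad/s): [2.39, 2.39, 3.01, 3.14, 3.14, 3.14].

## Interface

Orientations are given as a unit quaternion [w, x, y, z].
In Python, from rig import ctrl gives the robot as it stands.
- The arm moves only by the tool send_rows, never from a script. Its argument "targets" is a list of rows, each a list of 7 numbers: the closure, from -1 (fully open) to 1 (shut), so that 0 is half open, then the shift along the tool's x, y, z in m, then the turn, a rotation vector about the tool's x, y, z in rad. In form: [[claw, dx, dy, dz, ax, ay, az], ...]. A call has exactly 10 rows; each row shifts and turns the commanded pose from where the row before left it, along the tool's axes as they then stand; what a row does not reach is not made up. A row lasts 1/8 s, in which the tool goes at most 62.5 mm and 10.7 degrees, less where a joint would pass 70% of its speed; a pose out of reach is approached as far as the arm can. A call with a gripper value outside its range is refused whole. The fingers move at their own pace and stop on an object; "squeeze" is the grip in N (left out, the last holds). Time passes only in rows, so rows that do not move let the fingers close, or fill a call up. It gives the time, the measured TCP pose, the force, the opening and the grip force at its end, in the units of the state.
- ctrl.sense(): the state, without advancing time (a new reading comes with each control period).
- ctrl.capture(name): name is "scene" or "side" or "wrist"; returns a dict with "img" (400x640x3 uint8, red, green, blue), "camera_matrix" (3x3 intrinsics, pixels), "R" (3x3) and "t" (3): a world point X has camera coordinates R X + t. Camera axes: x right, y down, z forward; pixel columns grow to the right and rows downward; lengths in mm; the calibration is good to about 2 mm. The wrist camera is an equidistant fisheye: a pixel r from the principal point sees the ray r / f radians off the axis. A picture is of the moment at which its call begins. There is no depth.
- ctrl.finish_job(): hands the job in; it is judged then, once.
Trained networks look in a picture, given as the dict that the camera call returned (one of the last four; its "shot" number tells which), for a name from the list of things; names that differ only in an ending like _2 or _b are one class to them, and where a whole thing is asked for, a point or a joint stands for the part that bears it (a point fixed in the world has none). Each returns a list of dicts, best first, with "score" (0 to 1); they miss things now and then, are a little off and sometimes report something else, mostly with a low value. They report only what shows in the picture. A call takes as long as a camera call. They do not tell look-alikes from the thing itself.
- ctrl.boxes_of(query, picture): "extent" ([left, top, width, height] in pixels, round what is visible of it).
- ctrl.landmark_of(query, picture): "point" ([column, row] in pixels: a listed point, or the origin of a listed thing).
The state is a dict: "time_s": time; "joints": joint angles; "dq": joint speeds; "tau": joint torques, N m; "eef_pos": TCP position; "ee_rot": TCP orientation; "force": force on the tool from outside, world axes, zero at the start; "wrist_torque": the same for the moment, N m; "grip_width": opening from 0.0 (shut) to 1.0 (fully open); "grip_force": force on a finger pad.
Only numpy, scipy, OpenCV 4.12 (cv2) and the standard library are available. Lean on these libraries where they do the work, as an engineer would, in place of code of your own. Each camera call takes 0.05 s, during which the arm holds its last target. There are 200 camera calls.

## Task

Take the handled plywood tray off the sloping rack by its grip and stack it on whichever of the two lower trays has its contents wholly below the rim, with all four corner lugs fully down in the sockets. Lower it gently, do not drop it, and leave it released. Leave the lower trays, what lies in them and the things standing round about where they are.

Things in the scene. Friction and masses are not known exactly. Their poses are not given: they have to be found in the camera images.
- handle_tray: Plywood tray with a carrying grip, 130 (x) x 170 (y) x 45 mm high at the rim, about 0.35 kg. Origin: centre of its floor's underside; z up out of the tray. Under its corners, at x = +-49, y = +-69 mm, tapered lugs stand 12 mm down (diameter 16 mm at the root, 9 at the tip). Half a turn makes no difference. At the start it lies on the rack, tilted 35 degrees with it, its z leaning towards the robot.
- tray_grip (a point): Middle of the handled tray's wooden grip bar, 76 mm above the tray's origin along the tray's z (same axes). The bar has flat sides 24 mm apart (x), is 100 mm long (y) and 28 mm high, and stands above the rim on an upright panel 12 mm thick.
- lower_tray_1: Loose open plywood tray of the same outline without grip or lugs, the one nearer the robot: 130 (x) x 170 (y) x 45 mm, walls and floor 6 mm, 0.7 kg. Origin: centre of its underside. In the top of each corner block (centres x = +-49, y = +-69 mm) is a square socket 20 mm wide, 14 mm deep, bevelled. A tray seated on it has its origin 45 mm above this origin, long sides in line.
- lower_tray_2: The same as lower_tray_1, but farther from the robot.
- tape_roll: Roll of pale tape lying flat in one of the lower trays, 96 mm diameter, 25 mm high: lower than the rim. Origin: centre of its underside.
- tape_measure: Tape measure standing upright in the other lower tray, 40 x 74 x 66 mm: it stands about 27 mm above the rim. Origin: centre of its underside.
- rack: Fixed grey sheet-metal rack, 202 mm wide (y). Origin: under its middle, on the table; x is level and points up-slope, away from the robot. Its deck slopes 35 degrees, rising towards +x. A front lip 30 mm high stands square to the deck, 66 mm down-slope of its middle; side rims (22 mm, near the back 60 mm high) at y = +-97 mm.
- rack_bay (a point): Middle of the rack's deck surface, 55 mm above the rack's origin. 85 mm up-slope of it a back plate 140 mm high stands square to the deck and so leans over the tray (its top edge is about 220 mm above the table): reach the grip, and lift the tray out, square to the deck.
- glue_bottle: Bystander: white glue bottle with red cap standing behind the rack, 39 x 62 x 197 mm. Origin: centre of its underside.
- dowel: Bystander: round wooden dowel, 16 mm thick, 220 mm long, lying behind the rack. Origin: centre of its underside.
Things that resemble listed ones, but are neither listed nor needed, are in the scene too. There is more than one size of the tape_measure; the one meant has the size given above.

How it is judged:
By the outcome, as a careful person would: the job done as asked, in the order asked, and still so for the second after the job is handed in, with the robot touching nothing.
It also fails if it takes over 48 s, if anything falls off the work surface, if the arm or the gripper's body presses on something with over 40 N, if the wrist force passes 120 N, or if a joint passes its speed limit or range.

## Working session

There is one attempt and no reset: what is moved stays moved. The work goes in short steps, Python scripts to look and compute and a tool call to move; the robot and the scene stay as the last step left them, time stands still between calls to the robot, and variables do not carry over. Pictures are saved under pics/ and viewed, at most 10 in all, crops included, and the job is handed in when it is done.

Besides the shell and the picture viewer there is one more tool, called as name([rows], argument=value, ...), one row to a line, values as JSON. send_rows: Moves the arm, as the interface text tells. Its arguments: {"type":"object","properties":{"targets":{"type":"array"},"squeeze":{"type":"number"}},"required":["targets"]}

```bash
mkdir -p pics; ls; python3 - <<'E'
from rig import ctrl
import cv2,numpy as np,pickle
s=ctrl.sense();print(s['time_s'],s['eef_pos'],s['ee_rot'],s['grip_width'])
D={}
for n in ['scene','side']:
    p=ctrl.capture(n);D[n]=p
    cv2.imwrite(f'pics/{n}0.png',p['img'][:,:,::-1])
    for q in ['handle_tray','lower_tray_1','tape_roll','tape_measure','rack','glue_bottle','dowel']:
        print(n,q,[(np.round(b['extent']).tolist(),round(b['score'],2)) for b in ctrl.boxes_of(q,p)][:4])
    for q in ['handle_tray','tray_grip','lower_tray_1','tape_roll','tape_measure','rack','rack_bay']:
        print(n,q,[(np.round(b['point'],1).tolist(),round(b['score'],2)) for b in ctrl.landmark_of(q,p)][:4])
    print(p['camera_matrix'].tolist(),np.round(-p['R'].T@p['t']).tolist())
pickle.dump(D,open('d0.pkl','wb'))
E
```

```text
pics
0.0 [212.37478562 479.83930979 230.73301723] [-2.70410374e-04  2.06877149e-01  9.78366706e-01 -6.01086276e-04] 0.9976538220803548
scene handle_tray [([330.0, 202.0, 84.0, 86.0], 0.68), ([209.0, 201.0, 78.0, 58.0], 0.62)]
scene lower_tray_1 [([209.0, 201.0, 79.0, 57.0], 0.97), ([400.0, 202.0, 80.0, 38.0], 0.18)]
scene tape_roll [([274.0, 176.0, 33.0, 24.0], 0.72)]
scene tape_measure [([232.0, 208.0, 30.0, 31.0], 0.78), ([189.0, 211.0, 14.0, 20.0], 0.56)]
scene rack [([326.0, 181.0, 103.0, 117.0], 0.83)]
scene glue_bottle [([378.0, 144.0, 23.0, 64.0], 0.94)]
scene dowel []
scene handle_tray [([376.0, 245.5], 0.62)]
scene tray_grip [([363.3, 234.8], 0.62), ([371.8, 245.0], 0.34)]
scene lower_tray_1 [([249.2, 231.0], 0.89), ([290.9, 188.4], 0.79)]
scene tape_roll [([292.5, 189.5], 0.7)]
scene tape_measure [([246.5, 231.9], 0.75), ([202.5, 226.5], 0.6)]
scene rack []
scene rack_bay []
[[474.3844006329067, 0.0, 319.95355776422275], [0.0, 474.3844006329067, 201.09831501473067], [0.0, 0.0, 1.0]] [-219.0, -441.0, 977.0]
side handle_tray [([325.0, 150.0, 62.0, 72.0], 0.61)]
side lower_tra
[... 225 characters left out ...]
.0, 166.0, 12.0, 31.0], 0.46)]
side rack [([302.0, 124.0, 80.0, 113.0], 0.62)]
side glue_bottle [([252.0, 155.0, 26.0, 70.0], 0.76), ([345.0, 258.0, 73.0, 74.0], 0.38)]
side dowel [([278.0, 167.0, 17.0, 33.0], 0.6)]
side handle_tray [([351.7, 189.4], 0.94)]
side tray_grip [([367.1, 172.6], 0.94)]
side lower_tray_1 [([373.6, 301.8], 0.77), ([289.7, 287.4], 0.69), ([376.3, 298.0], 0.65), ([267.4, 220.1], 0.16)]
side tape_roll [([287.6, 282.1], 0.86)]
side tape_measure [([402.8, 359.9], 0.8), ([374.5, 298.6], 0.75)]
side rack [([344.8, 211.4], 0.64)]
side rack_bay []
[[421.9117664247031, 0.0, 315.5065137417356], [0.0, 421.9117664247031, 207.4833260181729], [0.0, 0.0, 1.0]] [488.0, 772.0, 649.0]
```

```bash
python3 - <<'E'
import cv2,pickle,numpy as np
D=pickle.load(open('d0.pkl','rb'))
a=cv2.resize(D['scene']['img'][130:310,170:490],None,fx=2.5,fy=2.5,interpolation=cv2.INTER_CUBIC)
b=cv2.resize(D['side']['img'][110:390,230:430],None,fx=2.1,fy=2.1,interpolation=cv2.INTER_CUBIC)
cv2.imwrite('pics/a.png',a[:,:,::-1]);cv2.imwrite('pics/b.png',b[:,:,::-1])
E
```

```text
(no output)
```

View pics/a.png

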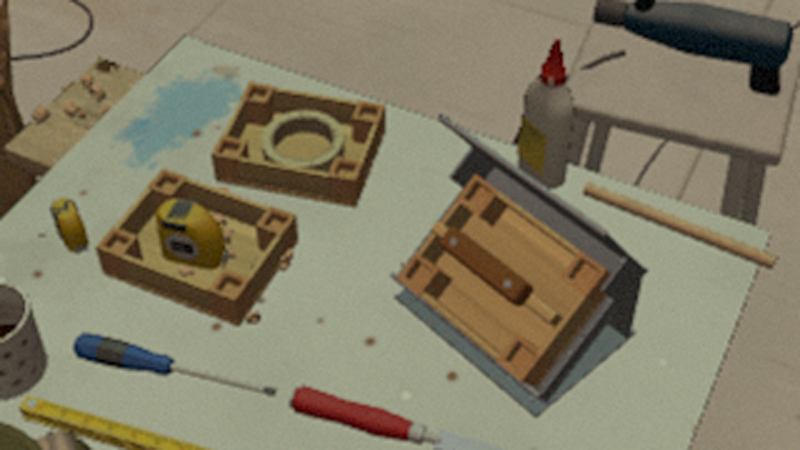

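View pics/b.png

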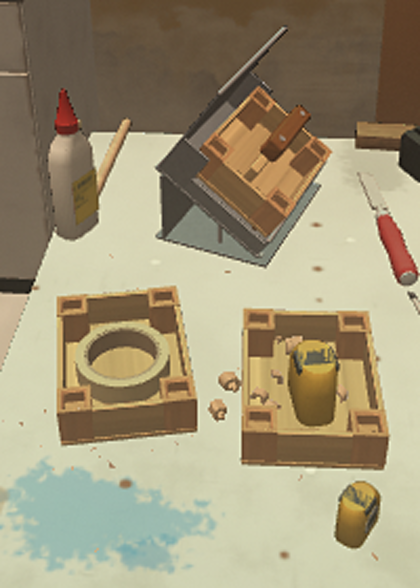

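The scene crop shows two lower trays. The left, nearer one (scene ~250,225) holds an upright yellow tape measure, and the farther one (~290,188) holds the flat pale tape roll, so its contents lie below the rim. The farther tray (side ~290,285) is the target. A small look-alike tape measure stands at scene ~198,220. The handled tray is on the rack at scene ~370,240. I'll confirm with enlarged crops and pick corners there.

```bash
python3 - <<'E'
import cv2,pickle,numpy as np
D=pickle.load(open('d0.pkl','rb'))
def crop(n,x,y,w,h,f):
    return cv2.resize(D[n]['img'][y:y+h,x:x+w],None,fx=f,fy=f,interpolation=cv2.INTER_CUBIC)
def comp(a,b,name):
    H=max(a.shape[0],b.shape[0]);c=np.zeros((H,a.shape[1]+b.shape[1],3),np.uint8)
    c[:a.shape[0],:a.shape[1]]=a;c[:b.shape[0],a.shape[1]:]=b
    print(c.shape);cv2.imwrite(name,c[:,:,::-1])
comp(crop('scene',250,158,80,60,5),crop('side',250,240,80,85,5),'pics/c.png')
comp(crop('scene',325,195,100,100,4),crop('side',300,120,100,100,4),'pics/d.png')
E
```

```text
(425, 800, 3)
(400, 800, 3)
```

View pics/c.png

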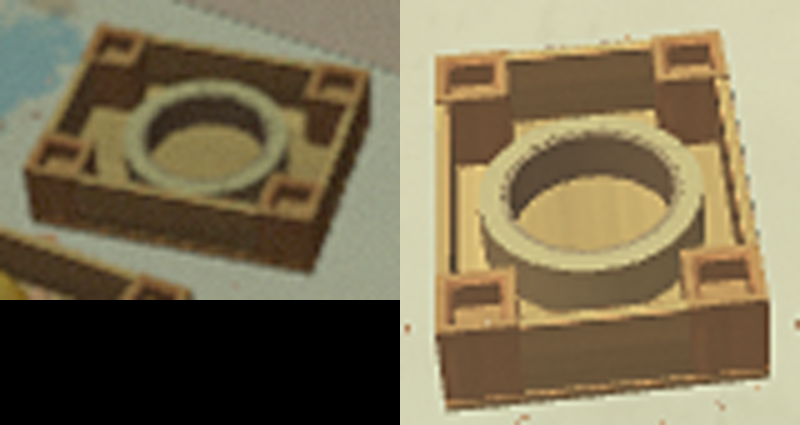

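View pics/d.png

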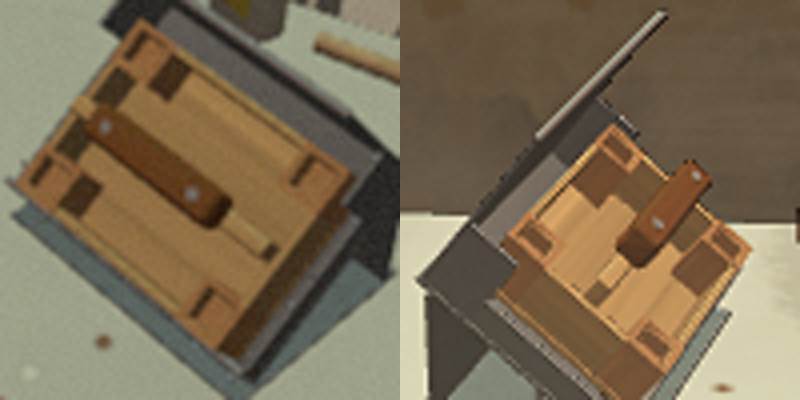

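The crops confirm it: the tape roll lies flat, well below the rim, at scene ~(292,187) and side ~(288,282). The handled tray's rim corners show clearly in both views, so I'll fit both poses from them.

```bash
cat > h.py <<'E'
import numpy as np,pickle
from scipy.optimize import least_squares
from scipy.spatial.transform import Rotation as Ro
def proj(p,X):
    c=X@p['R'].T+p['t'];u=c@p['camera_matrix'].T;return u[:,:2]/u[:,2:]
E
python3 - <<'E'
from h import *
D=pickle.load(open('d0.pkl','rb'))
def px(L,x0,y0,f,off=0): return [((x-off+.5)/f-.5+x0,(y+.5)/f-.5+y0) for x,y in L]
tS=np.array(px([(97,27),(370,70),(318,213),(27,168),(310,272),(38,220)],250,158,5))
tD=np.array(px([(437,60),(720,33),(768,300),(436,330),(768,377),(448,408)],250,240,5,400))
hS=np.array(px([(138,18),(356,178),(222,352),(14,180)],325,195,4))
hD=np.array(px([(612,125),(500,240),(665,372),(750,248)],300,120,4,400))
cyc=np.array([(-65,-85),(65,-85),(65,85),(-65,85)],float)
def pts(P,R,L): return P+R.apply(L)
def order(shift,rev=False):
    k=[(shift+(-i if rev else i))%4 for i in range(4)]; return cyc[k]
res=[]
for s1 in range(4):
  for rev in (0,1):
   for s2 in range(4):
    a=order(s1,rev);b=order(s2,rev)
    LS=np.c_[np.r_[a,a[2:4]],[45]*4+[0]*2];LD=np.c_[np.r_[b,b[2:4]],[45]*4+[0]*2]
    f=lambda v:np.r_[(proj(D['scene'],pts(np.r_[v[:2],0],Ro.from_euler('z',v[2]),LS))-tS).ravel(),(proj(D['side'],pts(np.r_[v[:2],0],Ro.from_euler('z',v[2]),LD))-tD).ravel()]
    for y0 in (-.8,0,.8,1.6):
      r=least_squares(f,[500,150,y0],loss='soft_l1');res.append((r.cost,r.x.round(3).tolist(),np.round(f(r.x),1).tolist(),s1,rev,s2))
res.sort(key=lambda z:z[0]);print(res[0]);print(res[1][:2],res[4][:2])
res=[]
for s1 in range(4):
  for rev in (0,1):
   for s2 in range(4):
    LS=np.c_[order(s1,rev),[45]*4];LD=np.c_[order(s2,rev),[45]*4]
    def f(v):
        R=Ro.from_rotvec([0,0,v[3]])*Ro.from_rotvec([0,-np.radians(35),0])*Ro.from_rotvec(v[4:7])
        return np.r_[(proj(D['scene'],pts(v[:3],R,LS))-hS).ravel(),(proj(D['side'],pts(v[:3],R,LD))-hD).ravel(),v[4:7]*30]
    for y0 in (-1.2,-.4,.4,1.2):
      r=least_squares(f,[450,-150,80,y0,0,0,0],loss='soft_l1');res.append((r.cost,r.x.round(3).tolist(),np.round(f(r.x),1).tolist(),s1,rev,s2))
res.sort(key=lambda z:z[0]);print(res[0]);print(res[1][:2],res[4][:2])
v=np.array(res[0][1]);R=Ro.from_rotvec([0,0,v[3]])*Ro.from_rotvec([0,-np.radians(35),0])
g=v[:3]+R.apply([0,0,76]);print('grip',g,'z',R.apply([0,0,1]))
print(proj(D['scene'],g[None]),proj(D['side'],g[None]))
E
```

```text
(np.float64(6.200608072959814), [628.314, 113.55, 9.643], [-0.0, -1.1, -0.2, -0.5, -1.7, 1.3, -1.2, -0.2, 0.3, 0.6, -1.7, 0.5, -0.6, -1.3, -0.3, -1.2, -0.0, -1.0, -0.2, -0.1, 0.3, -0.5, -0.4, 0.3], 0, 1, 3)
(np.float64(6.200608072959966), [628.314, 113.55, -31.198]) (np.float64(6.200608072960176), [628.314, 113.55, 0.218])
(np.float64(78.31975170183213), [513.338, -168.695, 78.165, -38.024, 1.012, 0.004, -0.048], [5.8, 0.5, -3.7, -2.0, -2.6, -4.6, 2.2, 3.9, -5.9, 1.0, 7.2, -6.0, 0.9, -9.0, 0.0, 5.0, 30.3, 0.1, -1.4], 2, 1, 2)
(np.float64(78.31975175365899), [513.338, -168.695, 78.165, -0.325, 1.012, 0.004, -0.048]) (np.float64(105.1169677868082), [460.955, -226.253, 107.394, -0.509, -1.927, -0.003, 0.07])
grip [ 472.02663387 -154.78037265  140.42055537] z [-0.54357061  0.1830872   0.81915204]
[[352.23123286 226.1955205 ]] [[363.9230901  173.69346048]]
```

```bash
cat > f2.py <<'E'
from h import *
D=pickle.load(open('d0.pkl','rb'))
def px(L,x0,y0,f,off=0): return [((x-off+.5)/f-.5+x0,(y+.5)/f-.5+y0) for x,y in L]
hS=np.array(px([(138,18),(356,178),(222,352),(14,180)],325,195,4))
hD=np.array(px([(612,125),(750,248),(665,372),(500,240)],300,120,4,400))
cyc=np.array([(-65,-85),(65,-85),(65,85),(-65,85)],float)
res=[]
for fix in (30,3000):
 for s1 in range(4):
  for s2 in range(4):
    LS=np.c_[cyc[[(s1-i)%4 for i in range(4)]],[45]*4];LD=np.c_[cyc[[(s2-i)%4 for i in range(4)]],[45]*4]
    def f(v):
        R=Ro.from_rotvec([0,0,v[3]])*Ro.from_rotvec([0,-np.radians(35),0])*Ro.from_rotvec(v[4:7])
        return np.r_[(proj(D['scene'],v[:3]+R.apply(LS))-hS).ravel(),(proj(D['side'],v[:3]+R.apply(LD))-hD).ravel(),v[4:7]*fix]
    for y0 in (-1.2,-.4,.4,1.2):
      r=least_squares(f,[450,-150,80,y0,0,0,0],loss='soft_l1');res.append((r.cost,r.x.round(3).tolist(),np.round(f(r.x),1).tolist(),fix))
res.sort(key=lambda z:z[0])
for x in (30,3000):
    q=[z for z in res if z[3]==x][0];print(q)
    v=np.array(q[1]);R=Ro.from_rotvec([0,0,v[3]])*Ro.from_rotvec([0,-np.radians(35),0])*Ro.from_rotvec(v[4:])
    g=v[:3]+R.apply([0,0,76]);print('grip',g,'z',R.apply([0,0,1]),proj(D['scene'],g[None]),proj(D['side'],g[None]))
E
python3 f2.py
```

```text
(np.float64(4.573228260747639), [509.299, -203.16, 61.543, -0.354, 0.007, 0.019, -0.005], [1.2, 0.5, -0.7, -1.0, -1.5, -0.1, 0.4, 1.2, -1.2, 0.2, -0.1, 0.0, -0.2, 0.1, 1.1, -1.2, 0.2, 0.6, -0.1], 30)
grip [ 469.34129493 -188.96388106  124.61321494] z [-0.52575928  0.18679104  0.82987125] [[364.73797184 236.32715528]] [[364.7851614  172.70503834]]
(np.float64(5.084401469368356), [509.594, -203.713, 62.078, -0.354, 0.0, 0.0, -0.0], [0.9, 0.5, -0.9, -1.3, -1.3, -0.0, 0.7, 1.6, -0.9, -0.3, -0.2, 0.1, -0.4, 0.6, 1.4, -1.3, 0.0, 0.0, -0.0], 3000)
grip [ 468.70516154 -188.60178841  124.33355537] z [-0.53801103  0.19883173  0.81915204] [[364.48133447 236.53566462]] [[365.02967736 172.875175  ]]
```

Both fits agree to about 1 px. The target tray is at (628, 113), yaw 0.218. The handled tray's origin is at (509.5, -203.5, 62), yaw -0.354, tilted 35°. Next is a small planner that converts poses into tool-frame rows.

```bash
cat > plan.py <<'E'
from h import *
from rig import ctrl
import json
M=np.array([[0,1,0],[1,0,0],[0,0,-1.]])
HP=np.array([509.4,-203.4,61.8])
def trayR(yaw,tilt): return Ro.from_euler('z',yaw)*Ro.from_euler('y',-tilt)
def toolR(yaw,tilt): return Ro.from_matrix(trayR(yaw,tilt).as_matrix()@M)
RK=(-0.354,np.radians(35))
def rackpose(h,dx=0,dy=0): return HP+trayR(*RK).apply([dx,dy,h]),toolR(*RK)   # TCP at tray coords (dx,dy,h)
def now():
    s=ctrl.sense();q=s['ee_rot'];return s,np.array(s['eef_pos']),Ro.from_quat([q[1],q[2],q[3],q[0]])
def plan(P,R,n,claw,pad=None):
    s,p,r=now();w=(r.inv()*R).as_rotvec();d=(P-p)/n;print('t',round(s['time_s'],2),'p',p.round(1),'F',np.round(s['force'],1),'w',round(s['grip_width'],3),'gf',round(s['grip_force'],1),'dist',np.linalg.norm(P-p).round(1),'rot',np.round(w,3))
    rows=[]
    for i in range(n):
        c=r*Ro.from_rotvec(w*i/n);rows.append([claw]+(c.inv().apply(d)/1000).round(4).tolist()+(w/n).round(4).tolist())
    while len(rows)%10: rows.append([claw,0,0,0,0,0,0])
    for k in range(0,len(rows),10): print(json.dumps(rows[k:k+10]))
E
python3 - <<'E'
from plan import *
P,R=rackpose(190);print(P);plan(P,R,20,-1)
E
```

```text
[ 407.17790386 -165.62197102  217.43888841]
t 1.5 p [212.6 480.1 231.3] F [0.2 0.9 1.3] w 0.996 gf 0.0 dist 674.5 rot [-0.489 -0.459  1.457]
[[-1, -0.022, -0.0256, 0.0007, -0.0245, -0.023, 0.0729], [-1, -0.0238, -0.0239, 0.0006, -0.0245, -0.023, 0.0729], [-1, -0.0254, -0.0222, 0.0006, -0.0245, -0.023, 0.0729], [-1, -0.027, -0.0203, 0.0007, -0.0245, -0.023, 0.0729], [-1, -0.0283, -0.0183, 0.0009, -0.0245, -0.023, 0.0729], [-1, -0.0296, -0.0162, 0.0011, -0.0245, -0.023, 0.0729], [-1, -0.0306, -0.014, 0.0014, -0.0245, -0.023, 0.0729], [-1, -0.0315, -0.0118, 0.0018, -0.0245, -0.023, 0.0729], [-1, -0.0323, -0.0095, 0.0023, -0.0245, -0.023, 0.0729], [-1, -0.0328, -0.0072, 0.0028, -0.0245, -0.023, 0.0729]]
[[-1, -0.0332, -0.0049, 0.0035, -0.0245, -0.023, 0.0729], [-1, -0.0334, -0.0025, 0.0041, -0.0245, -0.023, 0.0729], [-1, -0.0334, -0.0002, 0.0049, -0.0245, -0.023, 0.0729], [-1, -0.0332, 0.0021, 0.0056, -0.0245, -0.023, 0.0729], [-1, -0.0328, 0.0043, 0.0065, -0.0245, -0.023, 0.0729], [-1, -0.0323, 0.0065, 0.0074, -0.0245, -0.023, 0.0729], [-1, -0.0315, 0.0087, 0.0083, -0.0245, -0.023, 0.0729], [-1, -0.0306, 0.0107, 0.0092, -0.0245, -0.023, 0.0729], [-1, -0.0295, 0.0127, 0.0102, -0.0245, -0.023, 0.0729], [-1, -0.0283, 0.0145, 0.0112, -0.0245, -0.023, 0.0729]]
```

send_rows([
  [-1,-0.022,-0.0256,0.0007,-0.0245,-0.023,0.073],
  [-1,-0.024,-0.024,0.0006,-0.0245,-0.023,0.073],
  [-1,-0.0255,-0.022,0.0006,-0.0245,-0.023,0.073],
  [-1,-0.027,-0.0205,0.0007,-0.0245,-0.023,0.073],
  [-1,-0.0285,-0.0185,0.0009,-0.0245,-0.023,0.073],
  [-1,-0.0295,-0.016,0.001,-0.0245,-0.023,0.073],
  [-1,-0.0305,-0.014,0.0014,-0.0245,-0.023,0.073],
  [-1,-0.0315,-0.012,0.002,-0.0245,-0.023,0.073],
  [-1,-0.0325,-0.0095,0.0023,-0.0245,-0.023,0.073],
  [-1,-0.033,-0.007,0.003,-0.0245,-0.023,0.073],
])

```text
time_s: 2.75
eef_pos: [310.3, 155.5, 224.4]
ee_rot: [0.135, 0.539, 0.826, 0.094]
force: [0.2, -0.5, -0.2]
grip_width: 1.001
grip_force: 0.0
```

send_rows([
  [-1,-0.033,-0.005,0.0035,-0.0245,-0.023,0.073],
  [-1,-0.0335,-0.0025,0.004,-0.0245,-0.023,0.073],
  [-1,-0.0335,0,0.005,-0.0245,-0.023,0.073],
  [-1,-0.033,0.002,0.0055,-0.0245,-0.023,0.073],
  [-1,-0.033,0.0045,0.0065,-0.0245,-0.023,0.073],
  [-1,-0.0325,0.0065,0.0075,-0.0245,-0.023,0.073],
  [-1,-0.0315,0.0085,0.0085,-0.0245,-0.023,0.073],
  [-1,-0.0305,0.0105,0.009,-0.0245,-0.023,0.073],
  [-1,-0.0295,0.0125,0.01,-0.0245,-0.023,0.073],
  [-1,-0.0285,0.0145,0.011,-0.0245,-0.023,0.073],
])

```text
time_s: 4.0
eef_pos: [406.3, -168.0, 217.4]
ee_rot: [0.248, 0.784, 0.543, 0.172]
force: [0.8, 0.1, 0.2]
grip_width: 1.003
grip_force: 0.0
```

```bash
python3 - <<'E'
from plan import *
import cv2
p=ctrl.capture('wrist');pickle.dump(p,open('w1.pkl','wb'))
cv2.imwrite('pics/w1.png',p['img'][:,:,::-1])
print(p['camera_matrix'].tolist())
print([(q,[(np.round(b['point'],1).tolist(),round(b['score'],2)) for b in ctrl.landmark_of(q,p)][:3]) for q in ('tray_grip','handle_tray')])
def fish(p,X):
    c=X@p['R'].T+p['t'];r=np.hypot(c[:,0],c[:,1]);th=np.arctan2(r,c[:,2]);K=p['camera_matrix']
    return np.c_[K[0,2]+K[0,0]*th*c[:,0]/r,K[1,2]+K[1,1]*th*c[:,1]/r]
T=trayR(*RK)
L=np.array([[0,0,90],[0,0,76],[0,-50,90],[0,50,90],[-65,-85,45],[65,-85,45],[65,85,45],[-65,85,45.]])
print(fish(p,HP+T.apply(L)).round(1).tolist())
P,R=rackpose(140);plan(P,R,10,-1)
E
```

```text
[[309.70691628693146, 0.0, 320.41097311841264], [0.0, 309.70691628693146, 198.40388804698094], [0.0, 0.0, 1.0]]
[('tray_grip', [([318.0, 191.9], 0.7)]), ('handle_tray', [([321.1, 171.5], 0.62)])]
[[320.5, 195.6], [320.4, 191.2], [320.7, 251.0], [320.2, 134.1], [259.4, 261.5], [382.0, 261.0], [390.0, 94.2], [250.0, 94.8]]
t 4.15 p [ 406.  -167.3  217. ] F [0.1 0.6 0.4] w 0.998 gf 0.0 dist 50.0 rot [-0.     0.001 -0.004]
[[-1, 0.0002, 0.0001, 0.005, -0.0, 0.0001, -0.0004], [-1, 0.0002, 0.0001, 0.005, -0.0, 0.0001, -0.0004], [-1, 0.0002, 0.0001, 0.005, -0.0, 0.0001, -0.0004], [-1, 0.0002, 0.0001, 0.005, -0.0, 0.0001, -0.0004], [-1, 0.0002, 0.0001, 0.005, -0.0, 0.0001, -0.0004], [-1, 0.0002, 0.0001, 0.005, -0.0, 0.0001, -0.0004], [-1, 0.0002, 0.0001, 0.005, -0.0, 0.0001, -0.0004], [-1, 0.0002, 0.0001, 0.005, -0.0, 0.0001, -0.0004], [-1, 0.0002, 0.0001, 0.005, -0.0, 0.0001, -0.0004], [-1, 0.0002, 0.0001, 0.005, -0.0, 0.0001, -0.0004]]
```

View pics/w1.png

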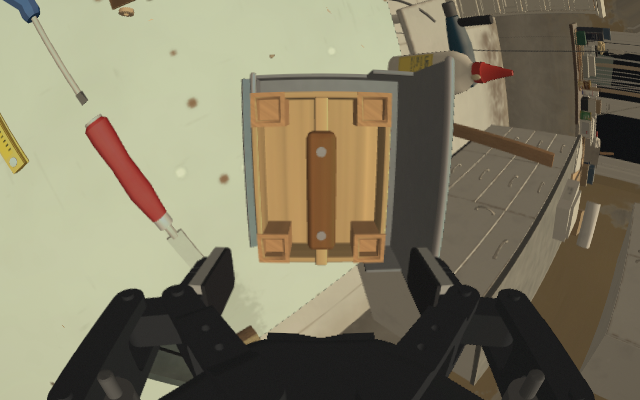

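The wrist view shows the grip bar centred at about (320,192) and the tray corners at (259,263), (384,262), (392,94) and (250,94). These are within about 2 px of the prediction, so I can go down square to the deck with the gripper partly closed.

send_rows([
  [-0.3,0.0004,0.0002,0.011,0,0,0],
  [-0.3,0.0004,0.0002,0.011,0,0,0],
  [-0.3,0.0004,0.0002,0.011,0,0,0],
  [-0.3,0.0004,0.0002,0.011,0,0,0],
  [-0.3,0.0004,0.0002,0.011,0,0,0],
  [-0.3,0,0,0.011,0,0,0],
  [-0.3,0,0,0.011,0,0,0],
  [-0.3,0,0,0.011,0,0,0],
  [-0.3,0,0,0.011,0,0,0],
  [-0.3,0,0,0.011,0,0,0],
])

```text
time_s: 5.4
eef_pos: [467.2, -187.3, 127.2]
ee_rot: [0.247, 0.783, 0.544, 0.172]
force: [-0.1, -0.6, -1.1]
grip_width: 0.647
grip_force: 0.0
```

```bash
python3 - <<'E'
from plan import *
P,R=rackpose(55);plan(P,R,5,-.3)
E
```

```text
t 5.4 p [ 467.2 -187.3  127.2] F [-0.1 -0.6 -1.1] w 0.647 gf 0.0 dist 24.5 rot [ 0.001  0.001 -0.003]
[[-0.3, -0.0001, -0.0001, 0.0049, 0.0001, 0.0002, -0.0006], [-0.3, -0.0001, -0.0001, 0.0049, 0.0001, 0.0002, -0.0006], [-0.3, -0.0001, -0.0001, 0.0049, 0.0001, 0.0002, -0.0006], [-0.3, -0.0001, -0.0001, 0.0049, 0.0001, 0.0002, -0.0006], [-0.3, -0.0001, -0.0001, 0.0049, 0.0001, 0.0002, -0.0006], [-0.3, 0, 0, 0, 0, 0, 0], [-0.3, 0, 0, 0, 0, 0, 0], [-0.3, 0, 0, 0, 0, 0, 0], [-0.3, 0, 0, 0, 0, 0, 0], [-0.3, 0, 0, 0, 0, 0, 0]]
```

send_rows([
  [-0.3,0,0,0.005,0,0,0],
  [-0.3,0,0,0.005,0,0,0],
  [-0.3,0,0,0.005,0,0,0],
  [-0.3,0,0,0.005,0,0,0],
  [-0.3,0,0,0.0045,0,0,0],
  [0.2,0,0,0,0,0,0],
  [0.6,0,0,0,0,0,0],
  [1,0,0,0,0,0,0],
  [1,0,0,0,0,0,0],
  [1,0,0,0,0,0,0],
], squeeze=60)

```text
time_s: 6.65
eef_pos: [480.0, -192.0, 107.9]
ee_rot: [0.247, 0.783, 0.544, 0.172]
force: [-3.2, 2.2, 5.0]
grip_width: 0.275
grip_force: 59.0
```

send_rows([
  [1,0,0,0,0,0,0],
  [1,0,0,0,0,0,0],
  [1,0,0,-0.001,0,0,0],
  [1,0,0,-0.002,0,0,0],
  [1,0,0,-0.003,0,0,0],
  [1,0,0,-0.004,0,0,0],
  [1,0,0,-0.005,0,0,0],
  [1,0,0,-0.006,0,0,0],
  [1,0,0,-0.006,0,0,0],
  [1,0,0,-0.006,0,0,0],
])

```text
time_s: 7.9
eef_pos: [461.7, -185.0, 134.8]
ee_rot: [0.246, 0.783, 0.544, 0.172]
force: [0.0, -0.1, -3.9]
grip_width: 0.274
grip_force: 59.4
```

send_rows([
  [1,0,0,-0.011,0,0,0],
  [1,0,0,-0.014,0,0,0],
  [1,0,0,-0.014,0,0,0],
  [1,0,0,-0.014,0,0,0],
  [1,0,0,-0.014,0,0,0],
  [1,0,0,-0.014,0,0,0],
  [1,0,0,-0.014,0,0,0],
  [1,0,0,-0.014,0,0,0],
  [1,0,0,-0.01,0,0,0],
  [1,0,0,-0.005,0,0,0],
])

```text
time_s: 9.15
eef_pos: [395.1, -160.6, 236.7]
ee_rot: [0.247, 0.783, 0.544, 0.172]
force: [-0.6, -0.4, -4.0]
grip_width: 0.274
grip_force: 59.6
```

```bash
python3 - <<'E'
from plan import *
g=np.array([480,-192,107.9])-HP;print('tcp in tray',trayR(*RK).apply(g,inverse=True))
plan(np.array([430,60,290.]),toolR(.218,0),20,1)
E
```

```text
tcp in tray [ 0.61495084  0.50154233 55.84711533]
t 9.15 p [ 395.1 -160.6  236.7] F [-0.6 -0.4 -4. ] w 0.274 gf 59.6 dist 229.6 rot [ 0.595  0.175 -0.557]
[[1, 0.0109, -0.0003, -0.0035, 0.0297, 0.0088, -0.0278], [1, 0.011, -0.0001, -0.0033, 0.0297, 0.0088, -0.0278], [1, 0.011, 0.0001, -0.0033, 0.0297, 0.0088, -0.0278], [1, 0.011, 0.0003, -0.0032, 0.0297, 0.0088, -0.0278], [1, 0.011, 0.0005, -0.0031, 0.0297, 0.0088, -0.0278], [1, 0.0111, 0.0008, -0.003, 0.0297, 0.0088, -0.0278], [1, 0.0111, 0.001, -0.0029, 0.0297, 0.0088, -0.0278], [1, 0.011, 0.0012, -0.0029, 0.0297, 0.0088, -0.0278], [1, 0.011, 0.0014, -0.0028, 0.0297, 0.0088, -0.0278], [1, 0.011, 0.0017, -0.0028, 0.0297, 0.0088, -0.0278]]
[[1, 0.011, 0.0019, -0.0027, 0.0297, 0.0088, -0.0278], [1, 0.011, 0.0021, -0.0027, 0.0297, 0.0088, -0.0278], [1, 0.0109, 0.0023, -0.0026, 0.0297, 0.0088, -0.0278], [1, 0.0109, 0.0026, -0.0026, 0.0297, 0.0088, -0.0278], [1, 0.0108, 0.0028, -0.0026, 0.0297, 0.0088, -0.0278], [1, 0.0108, 0.003, -0.0026, 0.0297, 0.0088, -0.0278], [1, 0.0107, 0.0032, -0.0026, 0.0297, 0.0088, -0.0278], [1, 0.0106, 0.0034, -0.0026, 0.0297, 0.0088, -0.0278], [1, 0.0106, 0.0037, -0.0026, 0.0297, 0.0088, -0.0278], [1, 0.0105, 0.0039, -0.0026, 0.0297, 0.0088, -0.0278]]
```

send_rows([
  [1,0.011,-0.0003,-0.0035,0.03,0.009,-0.028],
  [1,0.011,-0.0001,-0.0035,0.03,0.009,-0.028],
  [1,0.011,0.0001,-0.0035,0.03,0.009,-0.028],
  [1,0.011,0.0003,-0.003,0.03,0.009,-0.028],
  [1,0.011,0.0005,-0.003,0.03,0.009,-0.028],
  [1,0.011,0.0008,-0.003,0.03,0.009,-0.028],
  [1,0.011,0.001,-0.003,0.03,0.009,-0.028],
  [1,0.011,0.0012,-0.003,0.03,0.009,-0.028],
  [1,0.011,0.0014,-0.003,0.03,0.009,-0.028],
  [1,0.011,0.0017,-0.003,0.03,0.009,-0.028],
])

```text
time_s: 10.4
eef_pos: [412.4, -50.1, 263.7]
ee_rot: [0.124, 0.72, 0.678, 0.088]
force: [-0.2, -0.8, -4.4]
grip_width: 0.276
grip_force: 59.3
```

send_rows([
  [1,0.011,0.002,-0.0027,0.0295,0.0088,-0.028],
  [1,0.011,0.002,-0.0027,0.0295,0.0088,-0.028],
  [1,0.011,0.0023,-0.0026,0.0295,0.0088,-0.028],
  [1,0.011,0.0026,-0.0026,0.0295,0.0088,-0.028],
  [1,0.011,0.003,-0.0026,0.0295,0.0088,-0.028],
  [1,0.011,0.003,-0.0026,0.0295,0.0088,-0.028],
  [1,0.0105,0.003,-0.0026,0.0295,0.0088,-0.028],
  [1,0.0105,0.0035,-0.0026,0.0295,0.0088,-0.028],
  [1,0.0105,0.0037,-0.0026,0.0295,0.0088,-0.028],
  [1,0.0105,0.004,-0.0026,0.0295,0.0088,-0.028],
])

```text
time_s: 11.65
eef_pos: [430.0, 60.4, 290.5]
ee_rot: [-0.001, 0.624, 0.781, 0.001]
force: [-0.2, -0.4, -3.9]
grip_width: 0.277
grip_force: 59.3
```

```bash
python3 - <<'E'
from plan import *
plan(np.array([628,113.5,200.]),toolR(.218,0),10,1)
E
```

```text
t 11.65 p [430.   60.4 290.5] F [-0.2 -0.4 -3.9] w 0.277 gf 59.3 dist 224.0 rot [-0.    -0.003  0.005]
[[1, 0.0008, 0.0205, 0.009, -0.0, -0.0003, 0.0005], [1, 0.0008, 0.0205, 0.009, -0.0, -0.0003, 0.0005], [1, 0.0008, 0.0205, 0.009, -0.0, -0.0003, 0.0005], [1, 0.0008, 0.0205, 0.009, -0.0, -0.0003, 0.0005], [1, 0.0008, 0.0205, 0.009, -0.0, -0.0003, 0.0005], [1, 0.0008, 0.0205, 0.009, -0.0, -0.0003, 0.0005], [1, 0.0008, 0.0205, 0.009, -0.0, -0.0003, 0.0005], [1, 0.0009, 0.0205, 0.009, -0.0, -0.0003, 0.0005], [1, 0.0009, 0.0205, 0.009, -0.0, -0.0003, 0.0005], [1, 0.0009, 0.0205, 0.009, -0.0, -0.0003, 0.0005]]
```

send_rows([
  [1,0.0008,0.0205,0.009,0,0,0.0005],
  [1,0.0008,0.0205,0.009,0,0,0.0005],
  [1,0.0008,0.0205,0.009,0,0,0.0005],
  [1,0.0008,0.0205,0.009,0,0,0.0005],
  [1,0.0008,0.0205,0.009,0,0,0.0005],
  [1,0.0008,0.0205,0.009,0,0,0.0005],
  [1,0.0008,0.0205,0.009,0,0,0.0005],
  [1,0.0008,0.0205,0.009,0,0,0.0005],
  [1,0.0008,0.0205,0.009,0,0,0.0005],
  [1,0.0008,0.0205,0.009,0,0,0.0005],
])

```text
time_s: 12.9
eef_pos: [628.9, 113.0, 199.8]
ee_rot: [-0.001, 0.627, 0.779, 0.001]
force: [0.3, -0.0, -4.3]
grip_width: 0.273
grip_force: 59.4
```

```bash
python3 - <<'E'
from plan import *
import cv2
plan(np.array([628,113.5,140.]),toolR(.218,0),10,1)
s,p,r=now()
T=Ro.from_matrix(r.as_matrix()@M.T)   # held tray rotation
o=p-T.apply([0.6,0.5,55.8]);print('tray origin',o.round(1),T.as_euler('zyx').round(4))
L=np.array([[x,y,z] for z in (45,0) for x,y in ((-65,-85),(65,-85),(65,85),(-65,85))]+[[x,y,-12] for x,y in ((-49,-69),(49,-69),(49,69),(-49,69))],float)
ims=[]
W={}
for n,(x,y,w,h) in {'scene':(240,120,100,100),'side':(245,180,100,145)}.items():
    q=ctrl.capture(n);W[n]=q;f=4
    a=cv2.resize(q['img'][y:y+h,x:x+w],None,fx=f,fy=f,interpolation=cv2.INTER_CUBIC)
    def dots(X,col):
        for u in proj(q,X): cv2.circle(a,tuple(int(round(v)) for v in ((u+.5-[x,y])*f-.5)),2,col,-1)
    dots(o+T.apply(L),(255,0,0)); dots(np.array([628.3,113.55,0])+Ro.from_euler('z',.218).apply(L[:8]),(0,0,255))
    ims.append(np.vstack([a,np.zeros((580-a.shape[0],400,3),np.uint8)]))
pickle.dump(W,open('d2.pkl','wb'))
cv2.imwrite('pics/e.png',np.hstack(ims)[:,:,::-1])
E
```

```text
t 12.9 p [628.9 113.  199.8] F [ 0.3 -0.  -4.3] w 0.273 gf 59.4 dist 59.8 rot [ 0.    -0.003 -0.001]
[[1, 0.0001, -0.0001, 0.006, 0.0, -0.0003, -0.0001], [1, 0.0001, -0.0001, 0.006, 0.0, -0.0003, -0.0001], [1, 0.0001, -0.0001, 0.006, 0.0, -0.0003, -0.0001], [1, 0.0001, -0.0001, 0.006, 0.0, -0.0003, -0.0001], [1, 0.0001, -0.0001, 0.006, 0.0, -0.0003, -0.0001], [1, 0.0001, -0.0001, 0.006, 0.0, -0.0003, -0.0001], [1, 0.0001, -0.0001, 0.006, 0.0, -0.0003, -0.0001], [1, 0.0001, -0.0001, 0.006, 0.0, -0.0003, -0.0001], [1, 0.0001, -0.0001, 0.006, 0.0, -0.0003, -0.0001], [1, 0.0001, -0.0001, 0.006, 0.0, -0.0003, -0.0001]]
tray origin [628.4 112.5 144. ] [0.2167 0.0004 0.0029]
```

View pics/e.png

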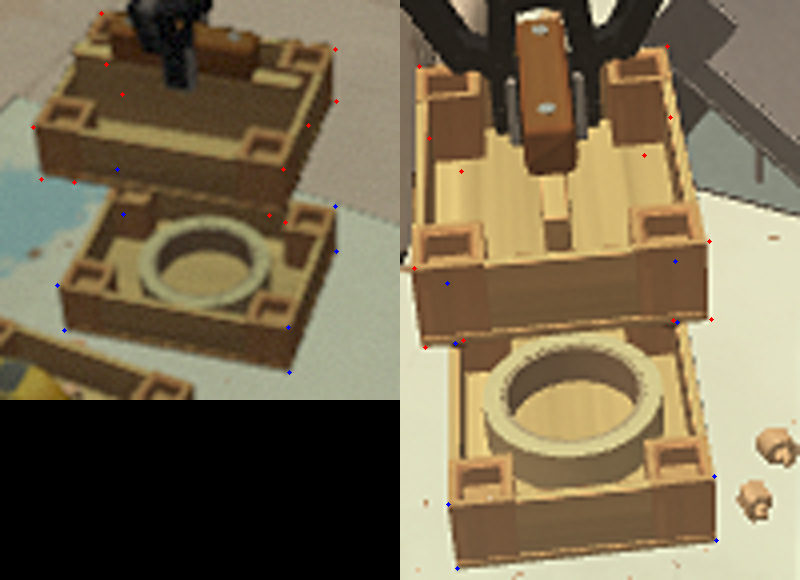

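The held tray's overlay (red) and the target's (blue) match the picture to about 1 px in both views, with a similar offset. The relative error is therefore about 1 mm, well inside the socket play. Lowering now.

send_rows([
  [1,0.0001,0,0.008,0,-0.0003,0],
  [1,0.0001,0,0.009,0,-0.0003,0],
  [1,0.0001,0,0.009,0,-0.0003,0],
  [1,0.0001,0,0.009,0,-0.0003,0],
  [1,0.0001,0,0.009,0,-0.0003,0],
  [1,0.0001,0,0.009,0,-0.0003,0],
  [1,0.0001,0,0.009,0,-0.0003,0],
  [1,0.0001,0,0.008,0,-0.0003,0],
  [1,0.0001,0,0.006,0,-0.0003,0],
  [1,0.0001,0,0.004,0,-0.0003,0],
])

```text
time_s: 14.25
eef_pos: [627.9, 113.9, 120.3]
ee_rot: [0.0, 0.626, 0.78, 0.0]
force: [0.4, 0.1, -3.9]
grip_width: 0.273
grip_force: 60.4
```

send_rows([
  [1,0,0,0.002,0,0,0],
  [1,0,0,0.002,0,0,0],
  [1,0,0,0.002,0,0,0],
  [1,0,0,0.0015,0,0,0],
  [1,0,0,0.0015,0,0,0],
  [1,0,0,0.0015,0,0,0],
  [1,0,0,0.001,0,0,0],
  [1,0,0,0.001,0,0,0],
  [1,0,0,0.001,0,0,0],
  [1,0,0,0,0,0,0],
])

```text
time_s: 15.5
eef_pos: [627.9, 113.9, 107.1]
ee_rot: [0.0, 0.626, 0.78, 0.0]
force: [-0.1, 0.2, -4.8]
grip_width: 0.27
grip_force: 60.4
```

send_rows([
  [1,0,0,0.001,0,0,0],
  [1,0,0,0.001,0,0,0],
  [1,0,0,0.001,0,0,0],
  [1,0,0,0.0005,0,0,0],
  [1,0,0,0.0005,0,0,0],
  [1,0,0,0.0005,0,0,0],
  [1,0,0,0.0005,0,0,0],
  [1,0,0,0,0,0,0],
  [1,0,0,0,0,0,0],
  [1,0,0,0,0,0,0],
])

```text
time_s: 16.75
eef_pos: [628.0, 113.9, 102.2]
ee_rot: [0.0, 0.626, 0.78, 0.0]
force: [0.4, -0.5, -4.2]
grip_width: 0.274
grip_force: 60.4
```

send_rows([
  [1,0,0,0.0005,0,0,0],
  [1,0,0,0.0005,0,0,0],
  [1,0,0,0.0005,0,0,0],
  [1,0,0,0.0005,0,0,0],
  [1,0,0,0,0,0,0],
  [1,0,0,0,0,0,0],
  [1,0,0,0,0,0,0],
  [1,0,0,0,0,0,0],
  [1,0,0,0,0,0,0],
  [1,0,0,0,0,0,0],
])

```text
time_s: 18.0
eef_pos: [628.0, 113.9, 100.2]
ee_rot: [0.0, 0.626, 0.78, 0.0]
force: [-0.0, 0.8, -4.5]
grip_width: 0.271
grip_force: 60.4
```

send_rows([
  [1,0,0,0.0003,0,0,0],
  [1,0,0,0.0003,0,0,0],
  [1,0,0,0.0003,0,0,0],
  [1,0,0,0.0003,0,0,0],
  [1,0,0,0,0,0,0],
  [1,0,0,0,0,0,0],
  [1,0,0,0,0,0,0],
  [1,0,0,0,0,0,0],
  [1,0,0,0,0,0,0],
  [1,0,0,0,0,0,0],
])

```text
time_s: 19.25
eef_pos: [628.0, 113.9, 99.0]
ee_rot: [0.0, 0.626, 0.78, 0.0]
force: [-0.2, -0.1, -3.6]
grip_width: 0.274
grip_force: 60.4
```

```bash
python3 - <<'E'
from plan import *
import cv2
s,p,r=now();print(s['time_s'],p,s['force'])
ims=[]
for n,(x,y,w,h) in {'scene':(245,130,100,100),'side':(245,190,100,145)}.items():
    q=ctrl.capture(n);a=cv2.resize(q['img'][y:y+h,x:x+w],None,fx=4,fy=4,interpolation=cv2.INTER_CUBIC)
    ims.append(np.vstack([a,np.zeros((580-a.shape[0],400,3),np.uint8)]))
cv2.imwrite('pics/g.png',np.hstack(ims)[:,:,::-1])
E
```

```text
19.25 [627.97518379 113.90783364  99.01432267] [-0.20378734 -0.13501768 -3.56753811]
```

View pics/g.png

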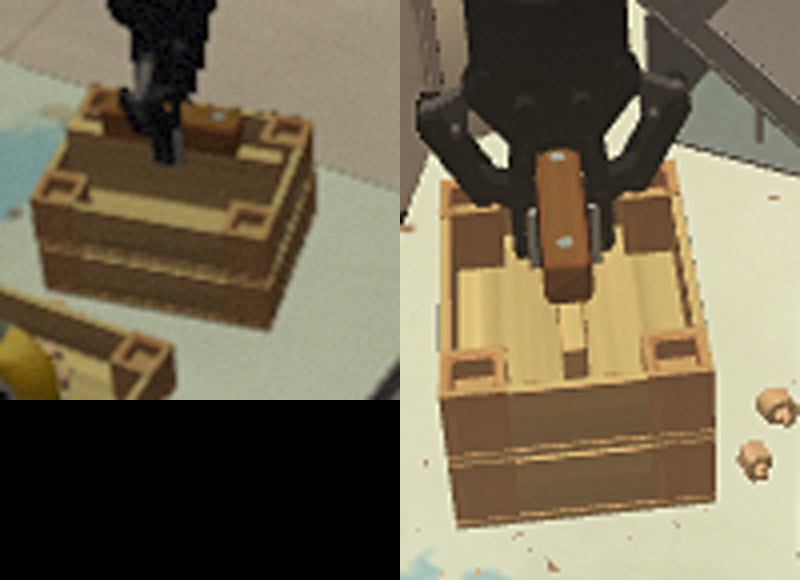

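The trays are aligned, with the seam nearly shut (side crop ~(580,450)), but the tray's weight is still carried by the gripper. I'll lower until contact.

send_rows([
  [1,0,0,0.0003,0,0,0],
  [1,0,0,0.0003,0,0,0],
  [1,0,0,0.0003,0,0,0],
  [1,0,0,0.0003,0,0,0],
  [1,0,0,0,0,0,0],
  [1,0,0,0,0,0,0],
  [1,0,0,0,0,0,0],
  [1,0,0,0,0,0,0],
  [1,0,0,0,0,0,0],
  [1,0,0,0,0,0,0],
])

```text
time_s: 20.6
eef_pos: [627.9, 113.9, 97.8]
ee_rot: [0.0, 0.626, 0.78, 0.0]
force: [0.5, -0.2, -5.0]
grip_width: 0.277
grip_force: 60.4
```

send_rows([
  [1,0,0,0.0003,0,0,0],
  [1,0,0,0.0003,0,0,0],
  [1,0,0,0.0003,0,0,0],
  [1,0,0,0.0003,0,0,0],
  [1,0,0,0,0,0,0],
  [1,0,0,0,0,0,0],
  [1,0,0,0,0,0,0],
  [1,0,0,0,0,0,0],
  [1,0,0,0,0,0,0],
  [1,0,0,0,0,0,0],
])

```text
time_s: 21.85
eef_pos: [628.1, 113.8, 97.3]
ee_rot: [0.001, 0.626, 0.78, 0.0]
force: [-4.0, -1.8, 6.1]
grip_width: 0.271
grip_force: 61.6
```

Contact: the vertical force rose by about 11 N at TCP z 97.3, consistent with seating. Releasing gently, then checking.

send_rows([
  [0.4,0,0,0,0,0,0],
  [0.3,0,0,0,0,0,0],
  [0.2,0,0,0,0,0,0],
  [0.1,0,0,0,0,0,0],
  [0,0,0,0,0,0,0],
  [-0.1,0,0,0,0,0,0],
  [-0.2,0,0,0,0,0,0],
  [-0.3,0,0,0,0,0,0],
  [-0.3,0,0,0,0,0,0],
  [-0.3,0,0,0,0,0,0],
])

```text
time_s: 23.1
eef_pos: [627.9, 113.9, 96.6]
ee_rot: [0.0, 0.626, 0.78, 0.0]
force: [-1.0, 0.7, 0.3]
grip_width: 0.65
grip_force: 0.0
```

send_rows([
  [-0.3,0,0,-0.004,0,0,0],
  [-0.3,0,0,-0.008,0,0,0],
  [-0.3,0,0,-0.012,0,0,0],
  [-0.3,0,0,-0.015,0,0,0],
  [-0.3,0,0,-0.018,0,0,0],
  [-0.3,0,0,-0.02,0,0,0],
  [-0.3,0,0,-0.02,0,0,0],
  [-0.3,0,0,-0.02,0,0,0],
  [-0.3,0,0,-0.02,0,0,0],
  [-0.3,0,0,-0.01,0,0,0],
])

```text
time_s: 24.35
eef_pos: [628.1, 114.0, 245.6]
ee_rot: [0.001, 0.626, 0.78, 0.001]
force: [0.3, -0.4, -0.1]
grip_width: 0.646
grip_force: 0.0
```

```bash
python3 - <<'E'
from plan import *
import cv2
s,p,r=now();print(s['time_s'],p,s['force'],s['grip_width'])
ims=[]
for n,(x,y,w,h) in {'scene':(245,130,100,100),'side':(245,190,100,145)}.items():
    q=ctrl.capture(n);a=cv2.resize(q['img'][y:y+h,x:x+w],None,fx=4,fy=4,interpolation=cv2.INTER_CUBIC)
    ims.append(np.vstack([a,np.zeros((580-a.shape[0],400,3),np.uint8)]))
cv2.imwrite('pics/k.png',np.hstack(ims)[:,:,::-1])
E
```

```text
24.35 [628.10305814 113.971311   245.5976648 ] [ 0.33943909 -0.39201734 -0.09213928] 0.6457689828917295
```

View pics/k.png

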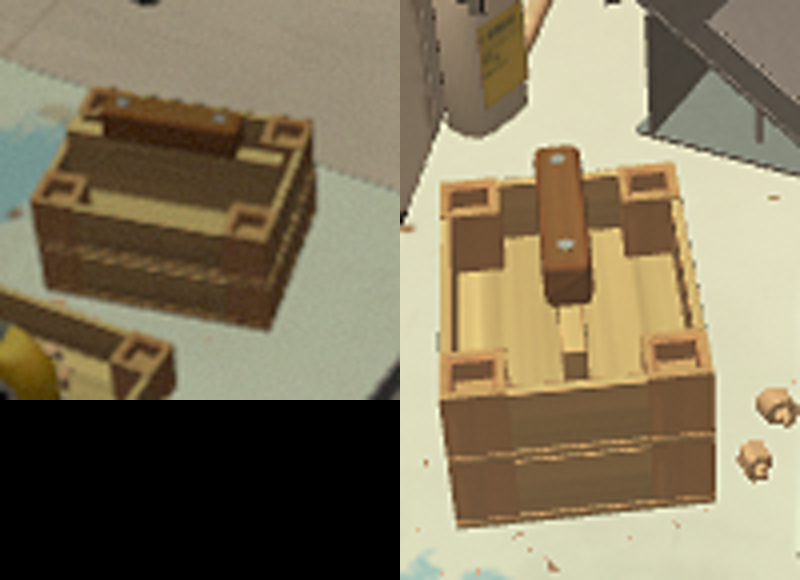

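The tray is released and level, with the seam closed all along (side crop ~(450,460) to (715,433)). The lower tray's corners haven't moved and the gripper is clear. Handing in.

```bash
python3 -c "
from rig import ctrl
print(ctrl.finish_job())"
```

```text
the job is handed in; nothing more can be done
None
```

The handled tray is stacked on the farther lower tray, the one holding the tape roll: it looks fully seated in the last pictures and is released, and I handed the job in at about 24.5 s.

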